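# Stir the toasted macadamias

### The arm

A 7-joint arm with a two-finger parallel gripper is mounted at the origin on the work surface. World frame = base frame: x ahead of the robot, y to its left, z up, the work surface at z = 0. Lengths are in m, angles in rad, forces in N, time in s.
With the tool pointing down it reaches from about 0.4 to 0.875 m from the base axis. Payload 19.3 kg.
Tool frame: the origin (TCP) lies at the very end of the fingers, on their centre line; the grasp point (between the pads) lies 19 mm behind it; z points along the fingers, y is the direction in which the jaws open and shut (so a half turn about z gives the same grasp; the last joint's range is limited). The gripper opens to 85 mm and grips with 20 to 120 N. Pads are 22 mm wide; open, the fingers measure 114 mm over their backs; the gripper's body (76 mm by 85 mm) begins 54 mm behind the grasp point. The pads swing forward as they close: fully open they stand 13 mm farther back than shut.
Start: joints at [-0.07, 0.521, -0.036, 1.599, 0.021, 1.021, -0.113], TCP at [0.625, -0, 0.231] pointing down, gripper open.
Joint ranges: [-2.91, 2.91], [-0.3, 2.13], [-1.5, 1.42], [0.17, 2.43], [-1.26, 4.41], [0.16, 1.93], [-2.52, 2.52]. Speed limits (rad/s): [1.89, 1.89, 2.39, 2.39, 3.01, 3.01, 3.01].

### API

Orientations are given as [roll, pitch, yaw] about the fixed x, y, z axes, in that order (R = Rz(yaw) Ry(pitch) Rx(roll)).
In Python, from workcell import bot, viewer gives the robot as it stands.
- The arm moves only by the shell command python3 -m creep 'ROWS' [FORCE]. ROWS is JSON, a list of rows, each an object of numbers: "rx", "ry", "rz": the turn, a rotation vector about the tool's x, y, z in degrees; "tx", "ty", "tz": the shift along the tool's x, y, z in mm; "hand": the closure, from -1 (fully open) to 1 (shut), so that 0 is half open. In form: [{"rx": .., "ry": .., "rz": .., "tx": .., "ty": .., "tz": .., "hand": ..}, ...]. A call has 1 to 8 rows; each row is the pose to reach, as a shift and turn from the pose commanded when the call began, along the tool's axes at that moment; what a row does not reach only later rows make up. A row lasts 1/10 s, in which the tool goes at most 50 mm and 8.59 degrees, less where a joint would pass 70% of its speed; a pose out of reach is approached as far as the arm can. A call with a gripper value outside its range is refused whole. The fingers move at their own pace and stop on an object; FORCE is the grip in N (left out, the last holds). Time passes only in rows, so rows that repeat a pose let the fingers close. It gives the time, the measured TCP pose, the force and the opening at its end, in the units of the state.
- bot.observe(): the state, without advancing time (a new reading comes with each control period).
- viewer.grab_frame(name): name is "scene" or "side" or "wrist"; returns a dict with "pixels" (400x640x3 uint8, blue, green, red), "vertical_fov" (degrees; the focal length in pixels is half the picture's height over the tangent of half this angle, whatever the lens; pixels are square), "cx", "cy" (the principal point, pixels), "rvec" (rotation vector, rad) and "tvec" (3), from world to camera coordinates, as OpenCV has them; the wrist camera has in their place "tool_from_camera" (4x4, takes a point from camera to tool coordinates, whose origin is the TCP and whose axes are the flange's). Camera axes: x right, y down, z forward; pixel columns grow to the right and rows downward; lengths in m; the calibration is good to about 2 mm. A picture is of the moment at which its call begins: read the wrist's pose just before it. There is no depth.
- bot.job_done(): hands the job in, once; it reports no verdict.
Trained networks look in a picture, given as the dict that the camera call returned (one of the last four; its "shot" number tells which), for a name from the list of things; names that differ only in an ending like _2 or _b are one class to them, and where a whole thing is asked for, a point or a joint stands for the part that bears it (a point fixed in the world has none). Each returns a list of dicts, best first, with "score" (0 to 1); they miss things now and then, are a little off and sometimes report something else, mostly with a low value. They report only what shows in the picture. A call takes as long as a camera call.
- viewer.outline_of(target, picture): "mask" (400x640 bool, what is visible of it) and "bbox" ([left, top, right, bottom] in pixels, round what is visible of it).
The state is a dict: "clock": time; "qpos": joint angles; "qd": joint speeds; "joint_efforts": joint torques, N m; "position": TCP position; "tool_rot": TCP orientation; "force": force on the tool from outside, world axes, zero at the start; "moment": the same for the moment, N m; "grip_width": finger opening in m.
Only numpy, scipy, OpenCV 4.12 (cv2) and the standard library are available. Lean on these libraries where they do the work, as an engineer would, in place of code of your own. Each camera call takes 0.05 s, during which the arm holds its last target.

### The job

Take the wooden stirring stick out of its stand and dip its ball end into the clay bowl, down among the nuts near the floor. Bring it to the bowl's far side as the robot sees it and stir one full turn from there, counter-clockwise as seen from above and about half-way out from the middle to the wall, so that the nuts all round shift, back to the far side. Keep every nut in the bowl, then hang the stick back upright in the hole of its stand with the collar resting on top, and let go.

Things in the scene. Friction and masses are not known exactly. Their poses are not given: they have to be found in the camera images.
- stick_handle (a point): Wooden stirring stick, 180 mm long, upright, hanging through the hole of its stand. From the bottom up: a ball end 18 mm across, a round shaft 14 mm thick, a flat round collar 68 mm across (115 to 122 mm above the bottom) and a plain round handle 24 mm thick and 58 mm tall (122 to 180 mm). This point is the centre of the handle, half-way up it, 29 mm above the collar's top and 151 mm above the bottom of the ball end; z points up along the stick. About 0.1 kg.
- stick_tip (a point): The lowest point of the stick's ball end, on the stick's axis; z points up along the stick. It starts about 15 mm above the worktop, inside the stand.
- bowl: Round clay bowl holding the nuts, open at the top, heavy, does not move. 60 mm high, 170 mm across at the rim, 148 mm at the foot, wall and floor 8 mm thick: the inner floor is 8 mm above the worktop, 132 mm across, widening to 154 mm at the rim. Origin: centre of its underside, on the worktop; x points away from the robot (far side), y to the robot's left. The orange plastic bowl of like size is empty and not part of the job.
- stand_hole (a point): Fixed wooden stand, 110 x 110 x 130 mm: a top plate 14 mm thick on two side panels 12 mm thick (on the stand's +y and -y sides), open front and back. This point is the centre of the round 38 mm hole in the top plate, at the plate's upper face, 130 mm above the worktop; z up. The stick hangs here with its collar lying on the plate.
- nut0_center (a point): One of eight loose round brown macadamia nuts in the shell, a ball 28 mm across, 12 g, on the floor of the clay bowl, in a loose ring around the bowl's bare middle (their centres about 41 mm from the bowl's axis, nut0 to nut7 counter-clockwise from above). Centre of the nut.
- nut1_center (a point): Another such nut: its centre.
- nut2_center (a point): Another such nut: its centre.
- nut3_center (a point): Another such nut: its centre.
- nut4_center (a point): Another such nut: its centre.
- nut5_center (a point): Another such nut: its centre.
- nut6_center (a point): Another such nut: its centre.
- nut7_center (a point): Another such nut: its centre.

How it is judged:
By the outcome, as a careful person would: the job done as asked, in the order asked, and still so for the second after the job is handed in, with the robot touching nothing.
It also fails if it takes over 61 s, if anything falls off the work surface, if the arm or the gripper's body presses on something with over 40 N, if the wrist force passes 120 N, or if a joint passes its speed limit or range.

## Working session

There is one attempt and no reset: what is moved stays moved. The work goes in short steps, Python scripts to look and compute and a shell command to move; the robot and the scene stay as the last step left them, time stands still between calls to the robot, and variables do not carry over. Pictures are saved under pics/ and viewed, and the job is handed in when it is done.

```bash
ls; mkdir -p pics
python3 - <<'E'
from workcell import bot, viewer
import cv2,numpy as np
print(bot.observe())
for n in ["scene","side","wrist"]:
    f=viewer.grab_frame(n); cv2.imwrite(f"pics/{n}0.png",f["pixels"]); print(n,{k:v for k,v in f.items() if k!="pixels"})
    for t in ["stick_handle","bowl","stand_hole","nut0_center"]:
        print(t,[(round(d["score"],2),d["bbox"]) for d in viewer.outline_of(t,f)])
E
```

```text
pics
{'clock': 0.0, 'qpos': array([-0.07019392,  0.52200487, -0.03629139,  1.59997658,  0.02119818,
        1.02112863, -0.1128052 ]), 'qd': array([ 8.80932150e-06, -6.67721630e-05,  5.45084595e-04, -2.81571823e-05,
       -4.89464145e-04, -1.65344592e-03, -7.88114941e-05]), 'joint_efforts': array([-4.24098413e-03, -9.27110124e+01,  1.97758444e+00, -3.69928443e+01,
        1.76317629e-02,  8.19846697e-03, -6.58496788e-05]), 'position': array([ 6.24668581e-01, -6.11694735e-05,  2.30743100e-01]), 'tool_rot': array([-3.14046425e+00,  9.77786358e-05,  1.57074238e+00]), 'force': array([-0.48927686, -0.3000536 ,  0.18624387]), 'moment': array([ 0.01874064, -0.02099211,  0.06290395]), 'grip_width': 0.08573146327439113}
scene {'vertical_fov': 46.983369192610354, 'cx': 320.05162729592604, 'cy': 206.68050851489002, 'rvec': array([ 1.67416492,  1.52949782, -0.82967417]), 'tvec': array([-0.02949581, -0.21564736,  1.45397592]), 'shot': 1}
stick_handle [(0.95, [443.6, 156.1, 474.3, 195.3]), (0.39, [239.3, 245.3, 252.4, 257.2])]
bowl [(0.65, [180.0, 218.2, 263.6, 292.7]), (0.22, [242.0, 255.2, 253.
[... 526 characters left out ...]
6, [365.7, 311.4, 385.0, 328.0])]
wrist {'vertical_fov': 61.424278623545305, 'cx': 325.56996811661196, 'cy': 202.89692061633247, 'tool_from_camera': array([[-3.41234490e-04, -9.45173977e-01, -3.26567049e-01,
         8.43024160e-02],
       [ 9.99999757e-01, -5.21243707e-04,  4.63707472e-04,
         2.74447265e-04],
       [-6.08505254e-04, -3.26566811e-01,  9.45173924e-01,
        -1.41233515e-01],
       [ 0.00000000e+00,  0.00000000e+00,  0.00000000e+00,
         1.00000000e+00]]), 'shot': 3}
stick_handle []
bowl [(0.64, [237.4, 278.3, 383.4, 390.9])]
stand_hole [(0.69, [270.0, 335.0, 291.6, 356.0])]
nut0_center [(0.58, [327.2, 314.9, 350.6, 335.5]), (0.38, [289.4, 346.1, 309.4, 369.0])]
```

View pics/scene0.png

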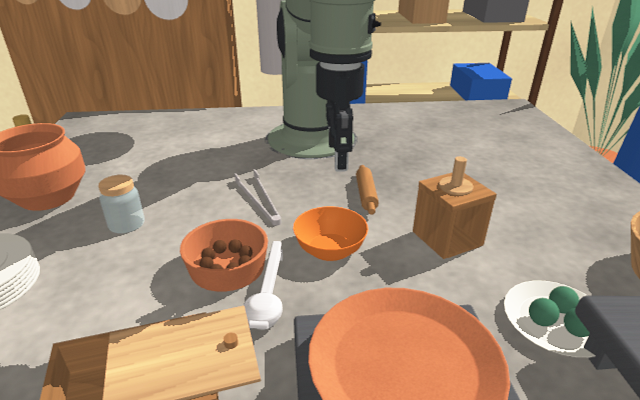

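View pics/side0.png

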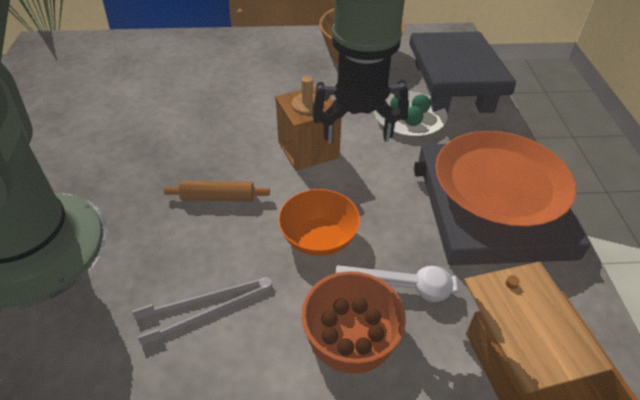

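View pics/wrist0.png

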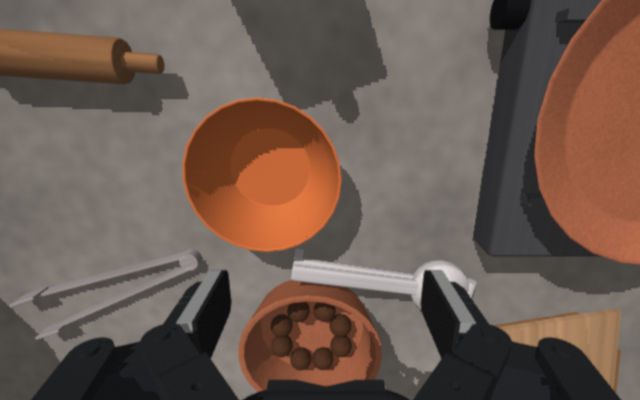

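The scene view shows the clay bowl with nuts at about (225,255) and the stand with the stick at (455,215). In the side view they are at (354,322) and (308,130). I'll fit silhouette models to the masks in both views.

```bash
cat > h.py <<'E'
import numpy as np,cv2
from scipy.optimize import minimize,least_squares
def K(f):
    F=200/np.tan(np.radians(f["vertical_fov"])/2); return np.array([[F,0,f["cx"]],[0,F,f["cy"]],[0,0,1.]])
def ext(f,s=None):
    if "rvec" in f: return cv2.Rodrigues(f["rvec"])[0],np.asarray(f["tvec"])
    from scipy.spatial.transform import Rotation as R
    W=np.eye(4);W[:3,:3]=R.from_euler("xyz",s["tool_rot"]).as_matrix();W[:3,3]=s["position"]
    T=np.linalg.inv(W@f["tool_from_camera"]);return T[:3,:3],T[:3,3]
def proj(f,P,s=None):
    r,t=ext(f,s); p=(r@np.atleast_2d(P).T).T+t; q=p@K(f).T; return q[:,:2]/q[:,2:]
def circ(x,y,z,r,n=60):
    a=np.linspace(0,2*np.pi,n,endpoint=False); return np.c_[x+r*np.cos(a),y+r*np.sin(a),z+0*a]
def rast(f,parts,s=None):
    S=4;m=np.zeros((400*S,640*S),np.uint8)
    for P in parts:
        h=cv2.convexHull(((proj(f,P,s)+.5)*S).astype(np.float32)); cv2.fillPoly(m,[np.round(h).astype(np.int32)],255)
    return cv2.resize(m,(640,400),interpolation=cv2.INTER_AREA)/255.
def bowl(p): return [np.r_[circ(p[0],p[1],.06,.085),circ(p[0],p[1],0,.074)]]
def stand(p):
    c,s=np.cos(p[2]),np.sin(p[2]);q=[]
    for a in(-.055,.055):
        for b in(-.055,.055):
            for z in(0,.13): q.append([p[0]+c*a-s*b,p[1]+s*a+c*b,z])
    return [np.array(q)]
def stick(p):
    z=p[2] if len(p)>2 else .13
    return [np.r_[circ(p[0],p[1],z,.034),circ(p[0],p[1],z+.007,.034)],np.r_[circ(p[0],p[1],z+.007,.012),circ(p[0],p[1],z+.065,.012)]]
def fit(model,x0,fm,scale):
    def c(u):
        return sum(np.abs(rast(f,model(np.array(x0)+u*scale),s)-m).sum()/m.sum() for f,m,s in fm)
    n=len(x0); sim=np.vstack([np.zeros(n),np.eye(n)])
    r=minimize(c,np.zeros(n),method="Nelder-Mead",options=dict(initial_simplex=sim,xatol=.01,fatol=1e-4))
    return np.array(x0)+r.x*scale,r.fun
def ray(f,uv,z,s=None):
    r,t=ext(f,s);d=r.T@np.linalg.solve(K(f),[uv[0],uv[1],1]);o=-r.T@t;return o+d*(z-o[2])/d[2]
E
python3 - <<'E'
from workcell import bot, viewer
from h import *
out={}
F={n:viewer.grab_frame(n) for n in("scene","side")}
M={}
for n,f in F.items():
    for t in("stick_handle","bowl","stand_hole","nut0_center"):
        L=viewer.outline_of(t,f); M[n,t]=L[0]["mask"].astype(float)
    print(n,"bowl0",ray(f,np.argwhere(M[n,"bowl"]).mean(0)[::-1],.03),"stand",ray(f,np.argwhere(M[n,"stand_hole"]).mean(0)[::-1],.08))
    v=f["pixels"].copy()
    for i,t in enumerate(("stick_handle","bowl","stand_hole")):
        c,_=cv2.findContours(M[n,t].astype(np.uint8),0,1);cv2.drawContours(v,c,-1,((0,255,0),(255,0,0),(255,0,255))[i],1)
    F[n,"v"]=v
def x0(t,z): return np.mean([ray(F[n],np.argwhere(M[n,t]).mean(0)[::-1],z) for n in("scene","side")],0)[:2]
for t,mod,z in(("bowl",bowl,.03),("stand_hole",stand,.08),("stick_handle",stick,.155)):
    b=x0(t,z)
    for cams in(("scene","side"),("scene",),("side",)):
        best=None
        for yaw in ((-.5,0,.5) if t=="stand_hole" else (None,)):
            p0=list(b)+([yaw] if yaw is not None else [])
            sc=np.array([.01,.01,.2][:len(p0)])
            fm=[]
            for n in cams:
                m=M[n,t]
                if t=="stand_hole": m=np.maximum(m,0)
                fm.append((F[n],m,None))
            if t=="stand_hole":
                mod2=lambda p:stand(p)
            else: mod2=mod
            r=fit(mod2,p0,fm,sc)
            if best is None or r[1]<best[1]:best=r
        print(t,cams,best)
        if len(cams)==2:
            for n in cams:
                for P in mod(best[0]): cv2.polylines(F[n,"v"],[np.round(cv2.convexHull(proj(F[n],P).astype(np.float32))).astype(int)],True,(0,255,255),1)
v=np.hstack([F["scene","v"][140:310,160:520],F["side","v"][60:390,260:420][:, :]][:1]); 
cv2.imwrite("pics/s1.png",cv2.resize(v,None,fx=2.2,fy=2.2));cv2.imwrite("pics/d1.png",cv2.resize(F["side","v"][60:390,240:440],None,fx=1.8,fy=1.8))
E
```

```text
Traceback (most recent call last):
IndexError: list index out of range
```

```bash
cat > m1.py <<'E'
from workcell import bot, viewer
from h import *
F={n:viewer.grab_frame(n) for n in("scene","side")}
M={}
T=("stick_handle","bowl","stand_hole")
for n in("scene","side"):
    f=F[n]
    for t in T: M[n,t]=viewer.outline_of(t,f)[0]["mask"].astype(float)
    v=f["pixels"].copy()
    for i,t in enumerate(T):
        c,_=cv2.findContours(M[n,t].astype(np.uint8),0,1);cv2.drawContours(v,c,-1,((0,255,0),(255,0,0),(255,0,255))[i],1)
    F[n,"v"]=v
def x0(t,z): return np.mean([ray(F[n],np.argwhere(M[n,t]).mean(0)[::-1],z) for n in("scene","side")],0)[:2]
for t,mod,z in(("bowl",bowl,.03),("stand_hole",stand,.08),("stick_handle",stick,.155)):
    b=x0(t,z)
    for cams in(("scene","side"),("scene",),("side",)):
        best=None
        for yaw in ((-.5,0,.5) if t=="stand_hole" else (None,)):
            p0=list(b)+([yaw] if yaw is not None else [])
            r=fit(mod,p0,[(F[n],M[n,t],None) for n in cams],np.array([.01,.01,.2][:len(p0)]))
            if best is None or r[1]<best[1]:best=r
        print(t,cams,best)
        if len(cams)==2:
            for n in cams:
                for P in mod(best[0]): cv2.polylines(F[n,"v"],[np.round(cv2.convexHull(proj(F[n],P).astype(np.float32))).astype(int)],True,(0,255,255),1)
cv2.imwrite("pics/s1.png",cv2.resize(F["scene","v"][140:310,160:520],None,fx=2.2,fy=2.2));cv2.imwrite("pics/d1.png",cv2.resize(F["side","v"][60:390,240:440],None,fx=1.8,fy=1.8))
E
python3 m1.py
```

```text
bowl ('scene', 'side') (array([ 0.60477754, -0.21545182]), np.float64(0.5498234731529977))
bowl ('scene',) (array([ 0.60325678, -0.21457704]), np.float64(0.24181438410296938))
bowl ('side',) (array([ 0.60506425, -0.2157887 ]), np.float64(0.2996344811168666))
stand_hole ('scene', 'side') (array([0.55058857, 0.25909305, 0.34129161]), np.float64(0.6098863295759482))
stand_hole ('scene',) (array([0.54874763, 0.25989095, 0.37174807]), np.float64(0.13541182920536635))
stand_hole ('side',) (array([0.55096492, 0.25747998, 0.31846297]), np.float64(0.4672452166996992))
stick_handle ('scene', 'side') (array([0.54934729, 0.25717103]), np.float64(0.48955865683224303))
stick_handle ('scene',) (array([0.54802291, 0.25759357]), np.float64(0.0527313508429202))
stick_handle ('side',) (array([0.55002948, 0.2564474 ]), np.float64(0.4199466551326413))
```

View pics/s1.png

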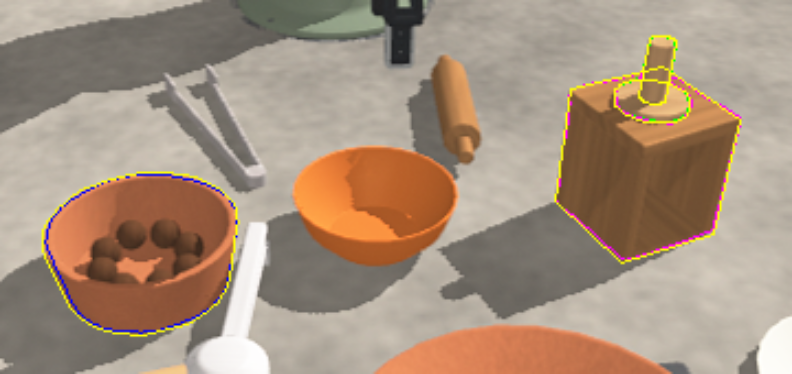

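View pics/d1.png

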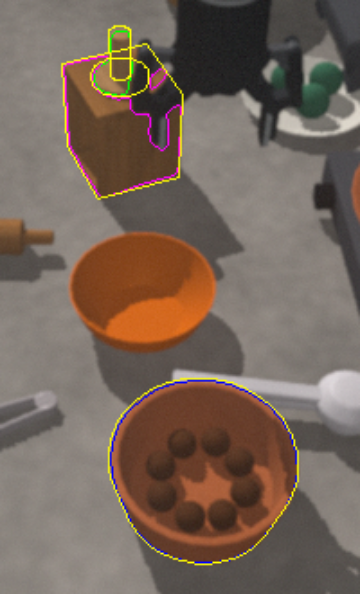

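The fitted outlines match both views within a pixel or two, giving the bowl at (0.604,-0.215), the stick at (0.549,0.257) and the stand at (0.550,0.259). From here the tool axes are tx=+Y, ty=+X, tz=down, so I'll move above the stick.

```bash
python3 -m creep '[{"tx":20,"ty":-6,"tz":0,"hand":-1},{"tx":60,"ty":-18,"tz":0,"hand":-1},{"tx":105,"ty":-31,"tz":0,"hand":-1},{"tx":150,"ty":-44,"tz":0,"hand":-1},{"tx":195,"ty":-58,"tz":0,"hand":-1},{"tx":235,"ty":-70,"tz":0,"hand":-1},{"tx":257,"ty":-76,"tz":0,"hand":-1},{"tx":257,"ty":-76,"tz":0,"hand":-1}]' 90
python3 - <<'E'
from workcell import bot, viewer
from h import *
s=bot.observe();print(s["position"],s["tool_rot"],s["force"])
f=viewer.grab_frame("wrist");v=f["pixels"].copy()
L=viewer.outline_of("stick_handle",f);print([(l["score"],l["bbox"]) for l in L])
for P in stick([.549,.257]): cv2.polylines(v,[np.round(cv2.convexHull(proj(f,P,s).astype(np.float32))).astype(int)],True,(0,255,255),1)
cv2.imwrite("pics/w2.png",v)
g=viewer.grab_frame("side");cv2.imwrite("pics/d2.png",g["pixels"])
E
```

```text
[6.24984521e-01 2.93938847e-06 2.31290622e-01] [-3.14155582e+00 -1.43868802e-05  1.57076630e+00] [-0.1111979  -0.94719236 -0.27337471]
[]schema error: expected keys rx, ry, rz, tx, ty, tz, hand
```

View pics/w2.png

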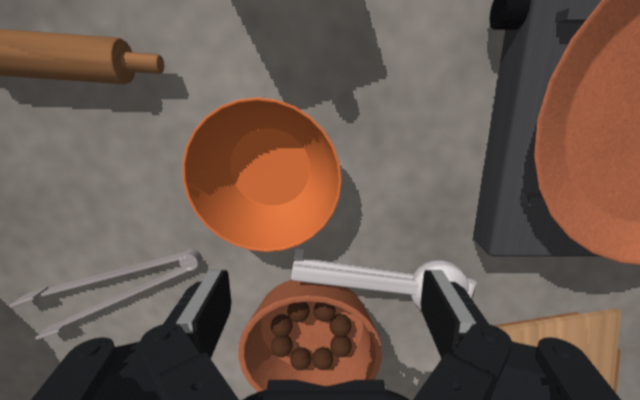

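The call was refused because every row needs all seven keys, so the arm hasn't moved and the wrist view is unchanged.

```bash
python3 -m creep '[{"rx":0,"ry":0,"rz":0,"tx":20,"ty":-6,"tz":0,"hand":-1},{"rx":0,"ry":0,"rz":0,"tx":60,"ty":-18,"tz":0,"hand":-1},{"rx":0,"ry":0,"rz":0,"tx":105,"ty":-31,"tz":0,"hand":-1},{"rx":0,"ry":0,"rz":0,"tx":150,"ty":-44,"tz":0,"hand":-1},{"rx":0,"ry":0,"rz":0,"tx":195,"ty":-58,"tz":0,"hand":-1},{"rx":0,"ry":0,"rz":0,"tx":235,"ty":-70,"tz":0,"hand":-1},{"rx":0,"ry":0,"rz":0,"tx":257,"ty":-76,"tz":0,"hand":-1},{"rx":0,"ry":0,"rz":0,"tx":257,"ty":-76,"tz":0,"hand":-1}]' 90
python3 - <<'E'
from workcell import bot, viewer
from h import *
s=bot.observe();print(s["clock"],s["position"],s["tool_rot"],s["force"])
f=viewer.grab_frame("wrist");v=f["pixels"].copy()
L=viewer.outline_of("stick_handle",f);print([(l["score"],l["bbox"]) for l in L])
if L: print(fit(stick,[.549,.257],[(f,L[0]["mask"].astype(float),s)],np.array([.005,.005])))
for P in stick([.549,.257]): cv2.polylines(v,[np.round(cv2.convexHull(proj(f,P,s).astype(np.float32))).astype(int)],True,(0,255,255),1)
cv2.imwrite("pics/w3.png",v)
E
```

```text
clock: 2.4
position: [0.5474, 0.261, 0.2312]
tool_rot: [-3.141, -0.001, 1.576]
force: [-0.3, 0.3, -0.3]
grip_width: 0.0854
2.4 [0.54744708 0.26097194 0.23122782] [-3.14101572e+00 -1.46250781e-03  1.57582737e+00] [-0.33002413  0.33780847 -0.25939388]
[(0.64, [284.9, 164.8, 375.8, 264.3])]
(array([0.55148892, 0.25692657]), np.float64(0.05433016838513463))
```

View pics/w3.png

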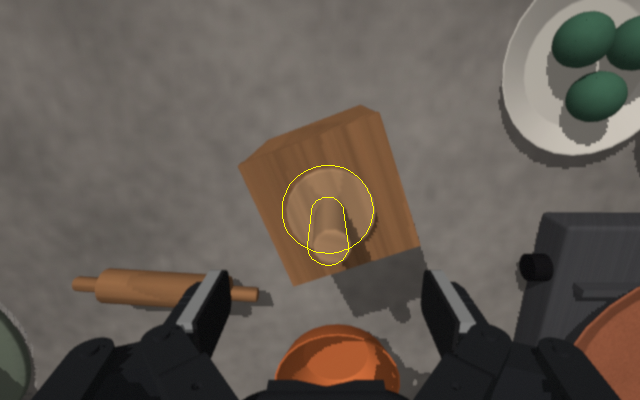

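The wrist view shows the collar ring centred at about (329,208) and the fit is within 2.5 mm, at x≈0.550, y≈0.257. I'll descend with a 1.5 mm x correction.

```bash
python3 -m creep '[{"rx":0,"ry":0,"rz":0,"tx":0,"ty":1.5,"tz":5,"hand":-1},{"rx":0,"ry":0,"rz":0,"tx":0,"ty":1.5,"tz":20,"hand":-1},{"rx":0,"ry":0,"rz":0,"tx":0,"ty":1.5,"tz":40,"hand":-1},{"rx":0,"ry":0,"rz":0,"tx":0,"ty":1.5,"tz":60,"hand":-1},{"rx":0,"ry":0,"rz":0,"tx":0,"ty":1.5,"tz":75,"hand":-1},{"rx":0,"ry":0,"rz":0,"tx":0,"ty":1.5,"tz":83,"hand":-1},{"rx":0,"ry":0,"rz":0,"tx":0,"ty":1.5,"tz":83,"hand":-1},{"rx":0,"ry":0,"rz":0,"tx":0,"ty":1.5,"tz":83,"hand":0}]' 90
python3 - <<'E'
from workcell import bot, viewer
from h import *
s=bot.observe();print(s["clock"],s["position"],s["tool_rot"],s["force"])
f=viewer.grab_frame("wrist");cv2.imwrite("pics/w4.png",f["pixels"])
E
```

```text
clock: 3.3
position: [0.551, 0.2566, 0.1488]
tool_rot: [3.141, -0.0, 1.57]
force: [0.3, 0.3, -0.0]
grip_width: 0.0731
3.3 [0.55098091 0.25662066 0.14878146] [ 3.14107507e+00 -1.49370536e-04  1.56999687e+00] [ 0.32651702  0.3314094  -0.04480123]
```

View pics/w4.png

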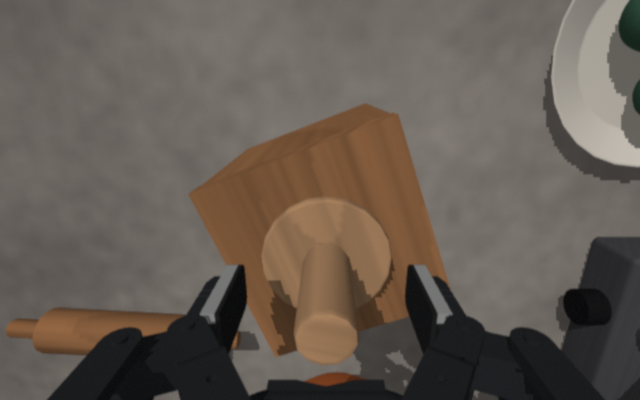

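The handle top at (326,335) sits midway between the pads, so I'll close.

```bash
python3 -m creep '[{"rx":0,"ry":0,"rz":0,"tx":0,"ty":0,"tz":1,"hand":1},{"rx":0,"ry":0,"rz":0,"tx":0,"ty":0,"tz":1,"hand":1},{"rx":0,"ry":0,"rz":0,"tx":0,"ty":0,"tz":1,"hand":1},{"rx":0,"ry":0,"rz":0,"tx":0,"ty":0,"tz":1,"hand":1},{"rx":0,"ry":0,"rz":0,"tx":0,"ty":0,"tz":1,"hand":1},{"rx":0,"ry":0,"rz":0,"tx":0,"ty":0,"tz":1,"hand":1},{"rx":0,"ry":0,"rz":0,"tx":0,"ty":0,"tz":1,"hand":1},{"rx":0,"ry":0,"rz":0,"tx":0,"ty":0,"tz":1,"hand":1}]' 90
```

```text
clock: 4.15
position: [0.5507, 0.2571, 0.1478]
tool_rot: [3.141, -0.0, 1.571]
force: [-0.6, -0.9, 5.3]
grip_width: 0.0224
```

Gripped, with an opening of 22 mm. Now lift slowly at first.

```bash
python3 -m creep '[{"rx":0,"ry":0,"rz":0,"tx":0,"ty":0,"tz":-3,"hand":1},{"rx":0,"ry":0,"rz":0,"tx":0,"ty":0,"tz":-15,"hand":1},{"rx":0,"ry":0,"rz":0,"tx":0,"ty":0,"tz":-38,"hand":1},{"rx":0,"ry":0,"rz":0,"tx":0,"ty":0,"tz":-64,"hand":1},{"rx":0,"ry":0,"rz":0,"tx":0,"ty":0,"tz":-92,"hand":1},{"rx":0,"ry":0,"rz":0,"tx":0,"ty":0,"tz":-118,"hand":1},{"rx":0,"ry":0,"rz":0,"tx":0,"ty":0,"tz":-133,"hand":1},{"rx":0,"ry":0,"rz":0,"tx":0,"ty":0,"tz":-138,"hand":1}]' 90
cat > m5.py <<'E'
import sys
from workcell import bot, viewer
from h import *
s=bot.observe();print(s["clock"],s["position"],s["tool_rot"],s["force"],s["grip_width"])
for n in("scene","side"):
    f=viewer.grab_frame(n);v=f["pixels"].copy();x,y,z=s["position"]
    # predicted: tcp at stick height 0.125..; tip = tcp-0.132
    t=z-.1325
    for P in [circ(x,y,t+.115,.034),circ(x,y,t+.122,.034),circ(x,y,t+.18,.012),np.array([[x,y,t],[x,y,t+.18]]),circ(x,y,t+.009,.009)]:
        cv2.polylines(v,[np.round(proj(f,P)).astype(int)],True,(0,255,255),1)
    c=proj(f,[[x,y,t+.06]])[0].astype(int);u0=max(0,min(440,c[0]-100));v0=max(0,min(250,c[1]-75))
    cv2.imwrite(f"pics/{n[:2]}{sys.argv[1]}.png",np.vstack([cv2.resize(a[v0:v0+150,u0:u0+200],None,fx=2,fy=2) for a in(v,f["pixels"])]))
E
python3 m5.py 5
```

```text
clock: 4.95
position: [0.551, 0.2572, 0.2878]
tool_rot: [3.139, -0.001, 1.571]
force: [0.3, 0.4, -2.4]
grip_width: 0.0218
4.95 [0.55096326 0.25720787 0.2877816 ] [ 3.13906099e+00 -1.40166103e-03  1.57069303e+00] [ 0.28216111  0.36663968 -2.4448816 ] 0.02183625219544003
```

View pics/sc5.png

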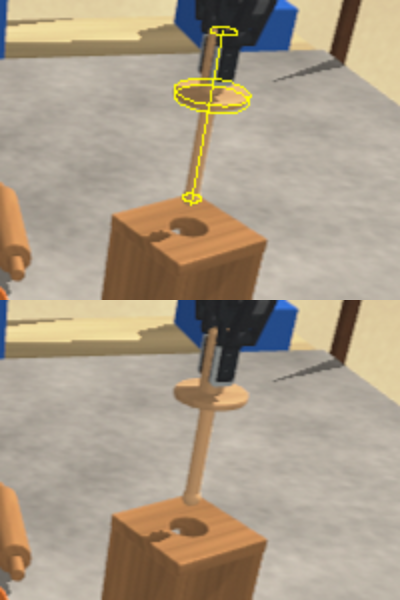

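View pics/si5.png

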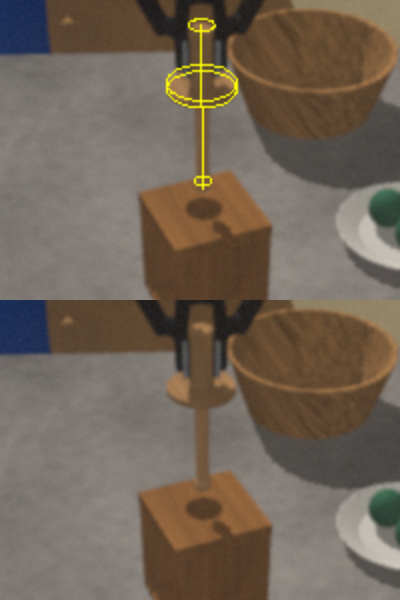

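The stick hangs straight and matches the overlay within about 2 mm, with its tip near z=0.155. I'll travel to the bowl axis, which is ΔY=-472 and ΔX=+53.

```bash
python3 -m creep '[{"rx":0,"ry":0,"rz":0,"tx":-8,"ty":1,"tz":0,"hand":1},{"rx":0,"ry":0,"rz":0,"tx":-26,"ty":3,"tz":0,"hand":1},{"rx":0,"ry":0,"rz":0,"tx":-54,"ty":6,"tz":0,"hand":1},{"rx":0,"ry":0,"rz":0,"tx":-90,"ty":10,"tz":0,"hand":1},{"rx":0,"ry":0,"rz":0,"tx":-128,"ty":14,"tz":0,"hand":1},{"rx":0,"ry":0,"rz":0,"tx":-166,"ty":19,"tz":0,"hand":1},{"rx":0,"ry":0,"rz":0,"tx":-204,"ty":23,"tz":0,"hand":1},{"rx":0,"ry":0,"rz":0,"tx":-242,"ty":27,"tz":0,"hand":1}]' && python3 -m creep '[{"rx":0,"ry":0,"rz":0,"tx":-38,"ty":4,"tz":0,"hand":1},{"rx":0,"ry":0,"rz":0,"tx":-76,"ty":9,"tz":0,"hand":1},{"rx":0,"ry":0,"rz":0,"tx":-114,"ty":13,"tz":0,"hand":1},{"rx":0,"ry":0,"rz":0,"tx":-150,"ty":17,"tz":0,"hand":1},{"rx":0,"ry":0,"rz":0,"tx":-182,"ty":20,"tz":0,"hand":1},{"rx":0,"ry":0,"rz":0,"tx":-208,"ty":23,"tz":0,"hand":1},{"rx":0,"ry":0,"rz":0,"tx":-224,"ty":25,"tz":0,"hand":1},{"rx":0,"ry":0,"rz":0,"tx":-230,"ty":26,"tz":0,"hand":1}]'; python3 -m creep '[{"rx":0,"ry":0,"rz":0,"tx":0,"ty":0,"tz":0,"hand":1},{"rx":0,"ry":0,"rz":0,"tx":0,"ty":0,"tz":0,"hand":1},{"rx":0,"ry":0,"rz":0,"tx":0,"ty":0,"tz":0,"hand":1}]'
python3 m5.py 6
python3 - <<'E'
from workcell import bot, viewer
from h import *
f=viewer.grab_frame("side");v=f["pixels"].copy()
L=viewer.outline_of("bowl",f);print([(l["score"],l["bbox"]) for l in L])
for P in [circ(.604,-.215,.06,.085),circ(.604,-.215,.06,.077),circ(.604,-.215,.008,.066),circ(.604,-.215,.022,.041),circ(.604,-.215,.022,.034)]:
    cv2.polylines(v,[np.round(proj(f,P)).astype(int)],True,(0,255,255),1)
cv2.imwrite("pics/n6.png",cv2.resize(v[220:390,260:450],None,fx=3,fy=3))
E
```

```text
clock: 5.85
position: [0.5769, 0.0116, 0.2848]
tool_rot: [-3.141, 0.001, 1.57]
force: [0.1, 0.4, -1.9]
grip_width: 0.0221
clock: 6.65
position: [0.6027, -0.2174, 0.2847]
tool_rot: [-3.141, 0.0, 1.568]
force: [0.5, 0.4, -1.2]
grip_width: 0.0222
clock: 6.95
position: [0.6036, -0.2136, 0.2853]
tool_rot: [-3.142, -0.0, 1.572]
force: [-0.9, 0.3, -1.1]
grip_width: 0.0221
6.95 [ 0.60362207 -0.21364306  0.28533732] [-3.14158382e+00 -4.61071299e-04  1.57246896e+00] [-0.87626172  0.26719147 -1.10688012] 0.022109172240339297
[(0.55, [299.4, 268.5, 406.3, 375.4])]
```

View pics/si6.png

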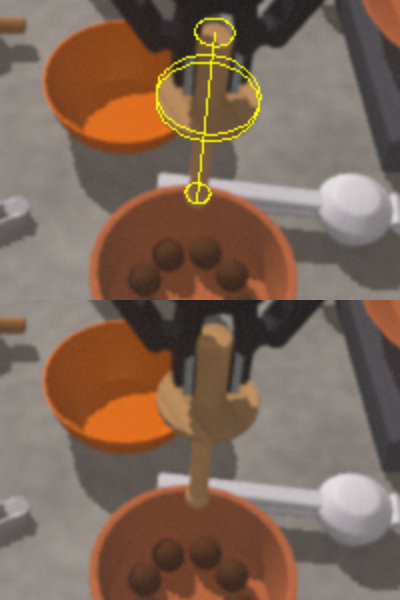

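View pics/sc6.png

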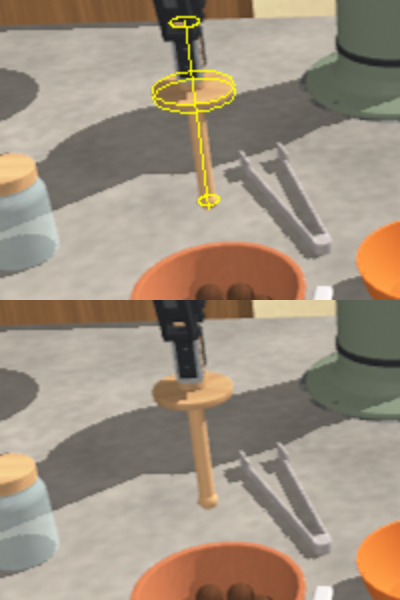

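View pics/n6.png

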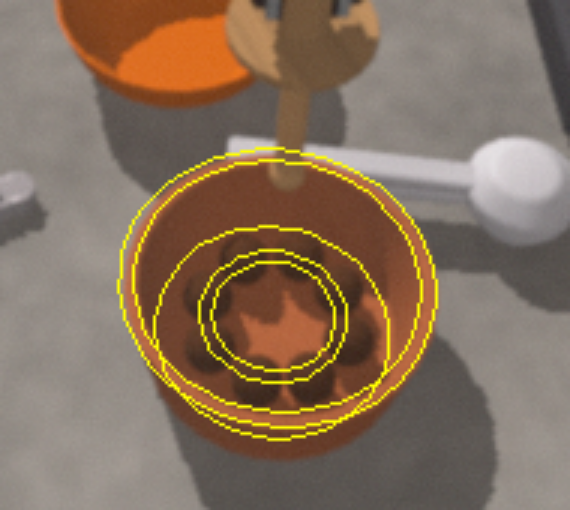

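The stick is over the bowl's bare middle and the ring of nuts in the side view is centred at about (280,318) in the crop. Descend 139 mm, which puts the tip about 5 mm above the floor.

```bash
python3 -m creep '[{"rx":0,"ry":0,"rz":0,"tx":0,"ty":1,"tz":5,"hand":1},{"rx":0,"ry":0,"rz":0,"tx":0,"ty":1,"tz":20,"hand":1},{"rx":0,"ry":0,"rz":0,"tx":0,"ty":1,"tz":45,"hand":1},{"rx":0,"ry":0,"rz":0,"tx":0,"ty":1,"tz":72,"hand":1},{"rx":0,"ry":0,"rz":0,"tx":0,"ty":1,"tz":98,"hand":1},{"rx":0,"ry":0,"rz":0,"tx":0,"ty":1,"tz":120,"hand":1},{"rx":0,"ry":0,"rz":0,"tx":0,"ty":1,"tz":134,"hand":1},{"rx":0,"ry":0,"rz":0,"tx":0,"ty":1,"tz":139,"hand":1}]' && python3 -m creep '[{"rx":0,"ry":0,"rz":0,"tx":0,"ty":0,"tz":0,"hand":1},{"rx":0,"ry":0,"rz":0,"tx":0,"ty":0,"tz":0,"hand":1},{"rx":0,"ry":0,"rz":0,"tx":0,"ty":0,"tz":0,"hand":1}]'
python3 m5.py 7
```

```text
clock: 7.95
position: [0.604, -0.2148, 0.1449]
tool_rot: [-3.14, -0.001, 1.571]
force: [0.1, 0.2, -1.7]
grip_width: 0.0222
clock: 8.25
position: [0.605, -0.2152, 0.1473]
tool_rot: [3.14, 0.0, 1.571]
force: [0.1, 0.0, -0.8]
grip_width: 0.0222
8.25 [ 0.60497501 -0.21521654  0.14734683] [3.14013292e+00 4.36167666e-04 1.57066805e+00] [ 0.14193836  0.03887116 -0.79039127] 0.02223308483330575
```

View pics/si7.png

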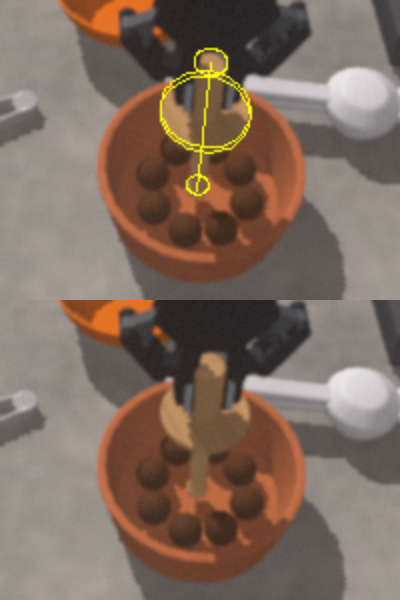

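View pics/sc7.png

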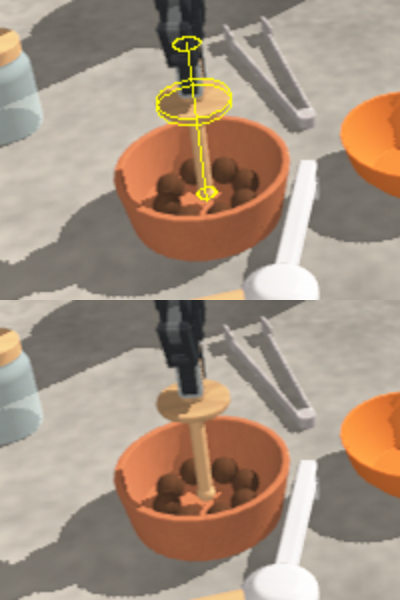

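The ball end is in the bare middle with its tip at about 14 mm. Now move to the far side, +X 34 mm, slowly and 1 mm lower.

```bash
python3 -m creep '[{"rx":0,"ry":0,"rz":0,"tx":0,"ty":3,"tz":1,"hand":1},{"rx":0,"ry":0,"rz":0,"tx":0,"ty":8,"tz":1,"hand":1},{"rx":0,"ry":0,"rz":0,"tx":0,"ty":13,"tz":1,"hand":1},{"rx":0,"ry":0,"rz":0,"tx":0,"ty":18,"tz":1,"hand":1},{"rx":0,"ry":0,"rz":0,"tx":0,"ty":23,"tz":1,"hand":1},{"rx":0,"ry":0,"rz":0,"tx":0,"ty":28,"tz":1,"hand":1},{"rx":0,"ry":0,"rz":0,"tx":0,"ty":32,"tz":1,"hand":1},{"rx":0,"ry":0,"rz":0,"tx":0,"ty":34,"tz":1,"hand":1}]' && python3 -m creep '[{"rx":0,"ry":0,"rz":0,"tx":0,"ty":0,"tz":0,"hand":1},{"rx":0,"ry":0,"rz":0,"tx":0,"ty":0,"tz":0,"hand":1},{"rx":0,"ry":0,"rz":0,"tx":0,"ty":0,"tz":0,"hand":1},{"rx":0,"ry":0,"rz":0,"tx":0,"ty":0,"tz":0,"hand":1}]'
python3 m5.py 8
python3 -c "
import numpy as np
for a0 in range(0,360,60):
  print(a0,[(round(34*np.sin(np.radians(a))-34*np.sin(np.radians(a0)),1),round(34*np.cos(np.radians(a))-34*np.cos(np.radians(a0)),1)) for a in a0+7.5*np.arange(1,9)])"
```

```text
clock: 9.15
position: [0.6389, -0.2149, 0.1452]
tool_rot: [-3.142, -0.0, 1.571]
force: [0.9, -0.8, -1.2]
grip_width: 0.0224
clock: 9.55
position: [0.6384, -0.2151, 0.1454]
tool_rot: [3.142, 0.0, 1.571]
force: [0.1, 0.1, -1.2]
grip_width: 0.0222
9.55 [ 0.63838979 -0.21507467  0.14537474] [3.14156012e+00 1.53696968e-05 1.57062615e+00] [ 0.13659687  0.13975112 -1.24940803] 0.02215844610953608
0 [(np.float64(4.4), np.float64(-0.3)), (np.float64(8.8), np.float64(-1.2)), (np.float64(13.0), np.float64(-2.6)), (np.float64(17.0), np.float64(-4.6)), (np.float64(20.7), np.float64(-7.0)), (np.float64(24.0), np.float64(-10.0)), (np.float64(27.0), np.float64(-13.3)), (np.float64(29.4), np.float64(-17.0))]
60 [(np.float64(2.0), np.float64(-4.0)), (np.float64(3.4), np.float64(-8.2)), (np.float64(4.3), np.float64(-12.6)), (np.float64(4.6), np.float64(-17.0)), (np.float64(4.3), np.float64(-21.4)), (np.float64(3.4), np.float64(-25.8)), (np.float64(2.0), np.float64(-30.0)), (np.float64(0.0), np.float64(-34.0))]
120 [(np.float64(-2.5), np.float64(-3.7)), (np.float64(-5.4), np.float64(-7.0)), (np.float64(
[... 447 characters left out ...]
t64(10.0)), (np.float64(-27.0), np.float64(13.3)), (np.float64(-29.4), np.float64(17.0))]
240 [(np.float64(-2.0), np.float64(4.0)), (np.float64(-3.4), np.float64(8.2)), (np.float64(-4.3), np.float64(12.6)), (np.float64(-4.6), np.float64(17.0)), (np.float64(-4.3), np.float64(21.4)), (np.float64(-3.4), np.float64(25.8)), (np.float64(-2.0), np.float64(30.0)), (np.float64(-0.0), np.float64(34.0))]
300 [(np.float64(2.5), np.float64(3.7)), (np.float64(5.4), np.float64(7.0)), (np.float64(8.7), np.float64(10.0)), (np.float64(12.4), np.float64(12.4)), (np.float64(16.4), np.float64(14.4)), (np.float64(20.6), np.float64(15.8)), (np.float64(25.0), np.float64(16.7)), (np.float64(29.4), np.float64(17.0))]
```

View pics/si8.png

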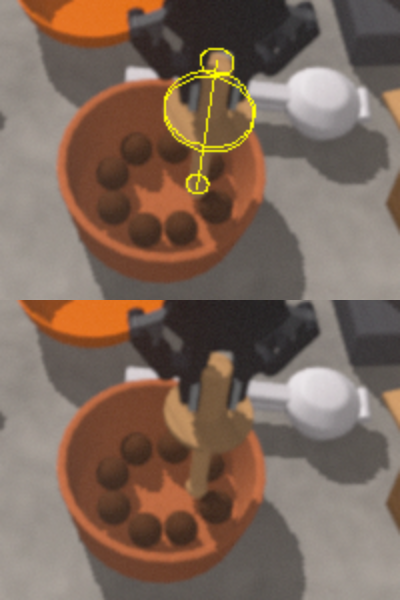

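The ball is at the far side and has parted the two nuts there. First 60° of the counter-clockwise turn, +X towards +Y.

```bash
python3 -m creep '[{"rx":0,"ry":0,"rz":0,"tx":4.4,"ty":-0.3,"tz":0,"hand":1},{"rx":0,"ry":0,"rz":0,"tx":8.8,"ty":-1.2,"tz":0,"hand":1},{"rx":0,"ry":0,"rz":0,"tx":13,"ty":-2.6,"tz":0,"hand":1},{"rx":0,"ry":0,"rz":0,"tx":17,"ty":-4.6,"tz":0,"hand":1},{"rx":0,"ry":0,"rz":0,"tx":20.7,"ty":-7,"tz":0,"hand":1},{"rx":0,"ry":0,"rz":0,"tx":24,"ty":-10,"tz":0,"hand":1},{"rx":0,"ry":0,"rz":0,"tx":27,"ty":-13.3,"tz":0,"hand":1},{"rx":0,"ry":0,"rz":0,"tx":29.4,"ty":-17,"tz":0,"hand":1}]'
python3 m5.py 9
```

```text
clock: 10.45
position: [0.6212, -0.1853, 0.1453]
tool_rot: [3.142, -0.0, 1.571]
force: [0.8, -0.1, -2.1]
grip_width: 0.0222
10.45 [ 0.62119779 -0.1853314   0.14531031] [ 3.14157071e+00 -5.24867408e-05  1.57080321e+00] [ 0.77872373 -0.05320979 -2.07806655] 0.022241589502308416
```

View pics/si9.png

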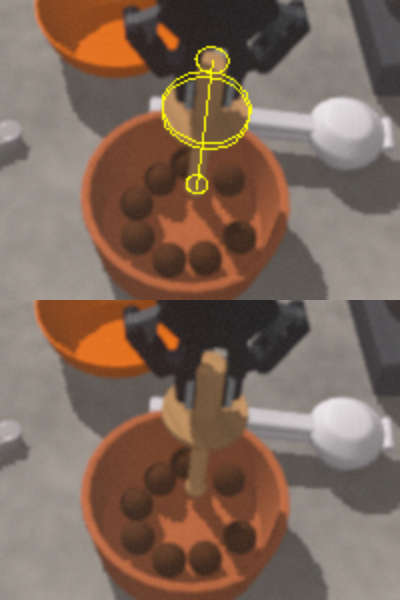

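```bash
python3 -m creep '[{"rx":0,"ry":0,"rz":0,"tx":2,"ty":-4,"tz":0,"hand":1},{"rx":0,"ry":0,"rz":0,"tx":3.4,"ty":-8.2,"tz":0,"hand":1},{"rx":0,"ry":0,"rz":0,"tx":4.3,"ty":-12.6,"tz":0,"hand":1},{"rx":0,"ry":0,"rz":0,"tx":4.6,"ty":-17,"tz":0,"hand":1},{"rx":0,"ry":0,"rz":0,"tx":4.3,"ty":-21.4,"tz":0,"hand":1},{"rx":0,"ry":0,"rz":0,"tx":3.4,"ty":-25.8,"tz":0,"hand":1},{"rx":0,"ry":0,"rz":0,"tx":2,"ty":-30,"tz":0,"hand":1},{"rx":0,"ry":0,"rz":0,"tx":0,"ty":-34,"tz":0,"hand":1}]' && python3 -m creep '[{"rx":0,"ry":0,"rz":0,"tx":-2.5,"ty":-3.7,"tz":0,"hand":1},{"rx":0,"ry":0,"rz":0,"tx":-5.4,"ty":-7,"tz":0,"hand":1},{"rx":0,"ry":0,"rz":0,"tx":-8.7,"ty":-10,"tz":0,"hand":1},{"rx":0,"ry":0,"rz":0,"tx":-12.4,"ty":-12.4,"tz":0,"hand":1},{"rx":0,"ry":0,"rz":0,"tx":-16.4,"ty":-14.4,"tz":0,"hand":1},{"rx":0,"ry":0,"rz":0,"tx":-20.6,"ty":-15.8,"tz":0,"hand":1},{"rx":0,"ry":0,"rz":0,"tx":-25,"ty":-16.7,"tz":0,"hand":1},{"rx":0,"ry":0,"rz":0,"tx":-29.4,"ty":-17,"tz":0,"hand":1}]'
python3 m5.py 10
```

```text
clock: 11.35
position: [0.5872, -0.1857, 0.1453]
tool_rot: [3.141, -0.0, 1.571]
force: [0.9, -0.3, -1.5]
grip_width: 0.0223
clock: 12.15
position: [0.5719, -0.215, 0.1458]
tool_rot: [3.138, 0.0, 1.571]
force: [7.2, 0.9, -0.2]
grip_width: 0.0223
12.15 [ 0.57190358 -0.21504634  0.14579449] [3.13849352e+00 3.08153386e-06 1.57121808e+00] [ 7.18461031  0.87184464 -0.16304046] 0.022314411812776637
```

View pics/si10.png

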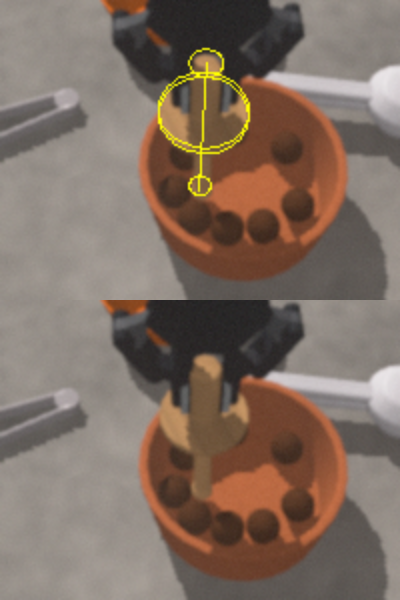

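The ball is at the near side, all nuts are still in the bowl and the contact force is only 7 N. Continuing from 180° to 300°.

```bash
python3 -m creep '[{"rx":0,"ry":0,"rz":0,"tx":-4.4,"ty":0.3,"tz":0,"hand":1},{"rx":0,"ry":0,"rz":0,"tx":-8.8,"ty":1.2,"tz":0,"hand":1},{"rx":0,"ry":0,"rz":0,"tx":-13,"ty":2.6,"tz":0,"hand":1},{"rx":0,"ry":0,"rz":0,"tx":-17,"ty":4.6,"tz":0,"hand":1},{"rx":0,"ry":0,"rz":0,"tx":-20.7,"ty":7,"tz":0,"hand":1},{"rx":0,"ry":0,"rz":0,"tx":-24,"ty":10,"tz":0,"hand":1},{"rx":0,"ry":0,"rz":0,"tx":-27,"ty":13.3,"tz":0,"hand":1},{"rx":0,"ry":0,"rz":0,"tx":-29.4,"ty":17,"tz":0,"hand":1}]'
python3 m5.py 11
```

```text
clock: 13.05
position: [0.5878, -0.2444, 0.1452]
tool_rot: [-3.142, -0.0, 1.571]
force: [2.6, 2.9, -1.2]
grip_width: 0.0219
13.05 [ 0.58783357 -0.24438791  0.14520228] [-3.14153075e+00 -3.25162194e-04  1.57086845e+00] [ 2.59272167  2.91815747 -1.18684126] 0.02189172313283969
```

View pics/si11.png

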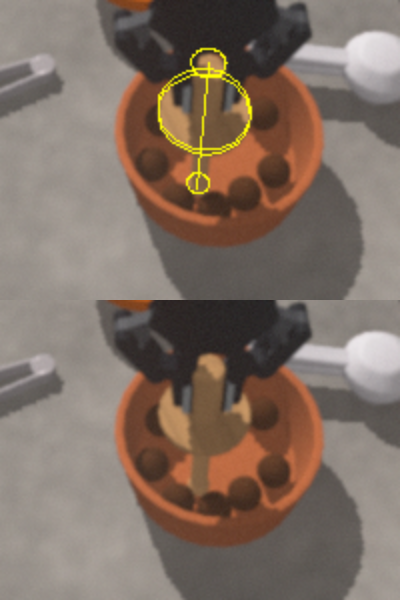

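View pics/sc11.png

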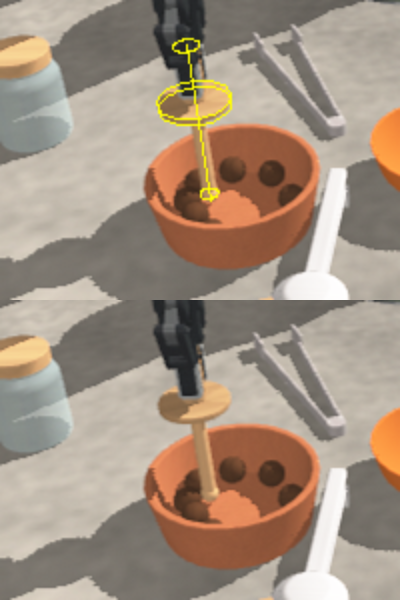

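Stirring is going well, with the nuts in. Last 120°.

```bash
python3 -m creep '[{"rx":0,"ry":0,"rz":0,"tx":-2,"ty":4,"tz":0,"hand":1},{"rx":0,"ry":0,"rz":0,"tx":-3.4,"ty":8.2,"tz":0,"hand":1},{"rx":0,"ry":0,"rz":0,"tx":-4.3,"ty":12.6,"tz":0,"hand":1},{"rx":0,"ry":0,"rz":0,"tx":-4.6,"ty":17,"tz":0,"hand":1},{"rx":0,"ry":0,"rz":0,"tx":-4.3,"ty":21.4,"tz":0,"hand":1},{"rx":0,"ry":0,"rz":0,"tx":-3.4,"ty":25.8,"tz":0,"hand":1},{"rx":0,"ry":0,"rz":0,"tx":-2,"ty":30,"tz":0,"hand":1},{"rx":0,"ry":0,"rz":0,"tx":0,"ty":34,"tz":0,"hand":1}]' && python3 -m creep '[{"rx":0,"ry":0,"rz":0,"tx":2.5,"ty":3.7,"tz":0,"hand":1},{"rx":0,"ry":0,"rz":0,"tx":5.4,"ty":7,"tz":0,"hand":1},{"rx":0,"ry":0,"rz":0,"tx":8.7,"ty":10,"tz":0,"hand":1},{"rx":0,"ry":0,"rz":0,"tx":12.4,"ty":12.4,"tz":0,"hand":1},{"rx":0,"ry":0,"rz":0,"tx":16.4,"ty":14.4,"tz":0,"hand":1},{"rx":0,"ry":0,"rz":0,"tx":20.6,"ty":15.8,"tz":0,"hand":1},{"rx":0,"ry":0,"rz":0,"tx":25,"ty":16.7,"tz":0,"hand":1},{"rx":0,"ry":0,"rz":0,"tx":29.4,"ty":17,"tz":0,"hand":1}]'
python3 m5.py 12
```

```text
clock: 13.95
position: [0.6219, -0.2449, 0.1454]
tool_rot: [3.141, 0.001, 1.57]
force: [-0.0, 0.1, -0.7]
grip_width: 0.0222
clock: 14.75
position: [0.6385, -0.2146, 0.1453]
tool_rot: [3.142, -0.0, 1.571]
force: [0.6, 0.4, -0.8]
grip_width: 0.022
14.75 [ 0.63853027 -0.21461767  0.14529645] [ 3.14158011e+00 -7.77234588e-06  1.57073957e+00] [ 0.61373713  0.39981172 -0.75399743] 0.022033513998360933
```

View pics/si12.png

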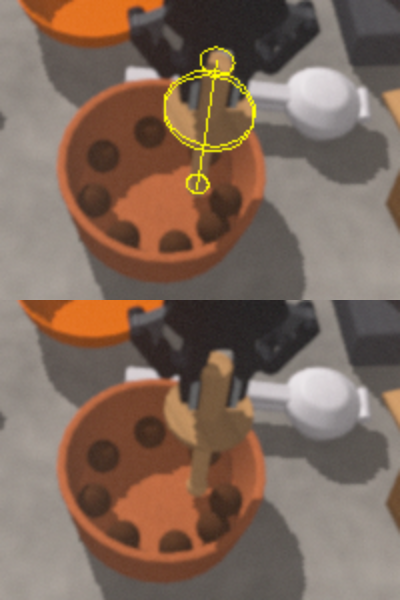

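View pics/sc12.png

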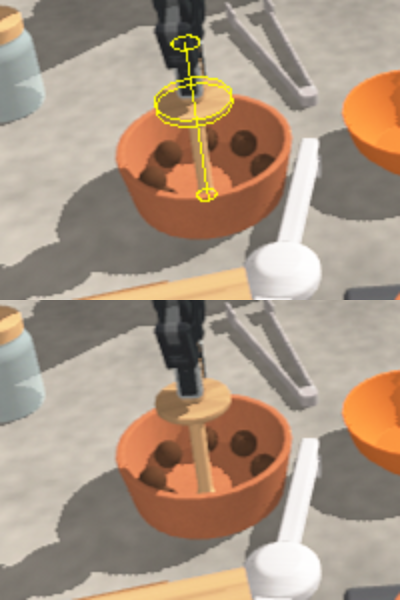

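The full turn is complete and the ball is back on the far side. The nuts are spread against the wall and all that are visible are inside. Lift out.

```bash
python3 -m creep '[{"rx":0,"ry":0,"rz":0,"tx":0,"ty":0,"tz":0,"hand":1},{"rx":0,"ry":0,"rz":0,"tx":0,"ty":0,"tz":-5,"hand":1},{"rx":0,"ry":0,"rz":0,"tx":0,"ty":0,"tz":-13,"hand":1},{"rx":0,"ry":0,"rz":0,"tx":0,"ty":0,"tz":-25,"hand":1},{"rx":0,"ry":0,"rz":0,"tx":0,"ty":0,"tz":-40,"hand":1},{"rx":0,"ry":0,"rz":0,"tx":0,"ty":0,"tz":-58,"hand":1},{"rx":0,"ry":0,"rz":0,"tx":0,"ty":0,"tz":-78,"hand":1},{"rx":0,"ry":0,"rz":0,"tx":0,"ty":0,"tz":-98,"hand":1}]' && python3 -m creep '[{"rx":0,"ry":0,"rz":0,"tx":0,"ty":0,"tz":-18,"hand":1},{"rx":0,"ry":0,"rz":0,"tx":0,"ty":0,"tz":-32,"hand":1},{"rx":0,"ry":0,"rz":0,"tx":0,"ty":0,"tz":-40,"hand":1},{"rx":0,"ry":0,"rz":0,"tx":0,"ty":0,"tz":-42,"hand":1},{"rx":0,"ry":0,"rz":0,"tx":0,"ty":0,"tz":-42,"hand":1}]'
python3 m5.py 13
python3 - <<'E'
from workcell import viewer
from h import *
f=viewer.grab_frame("side");cv2.imwrite("pics/b13.png",cv2.resize(f["pixels"][180:390,200:480],None,fx=2.5,fy=2.5))
f=viewer.grab_frame("scene")
L=viewer.outline_of("stand_hole",f)[0]; print(fit(stand,[.55,.259,.36],[(f,L["mask"].astype(float),None)],np.array([.01,.01,.2])))
v=f["pixels"].copy()
for c in((.550,.259),(.549,.257)):
    cv2.polylines(v,[np.round(proj(f,circ(*c,.13,.019))*8).astype(int)],True,(0,255,255) if c[0]==.55 else (0,255,0),1,shift=3)
cv2.imwrite("pics/b14.png",cv2.resize(v[150:270,390:520],None,fx=5,fy=5,interpolation=2))
E
```

```text
clock: 15.65
position: [0.6385, -0.2151, 0.2455]
tool_rot: [3.141, 0.0, 1.571]
force: [-0.4, 0.5, -1.5]
grip_width: 0.0225
clock: 16.15
position: [0.6384, -0.215, 0.2851]
tool_rot: [-3.141, -0.0, 1.571]
force: [-0.1, -0.2, -1.6]
grip_width: 0.022
16.15 [ 0.63836467 -0.21498398  0.28507633] [-3.14123708e+00 -7.19280654e-05  1.57077963e+00] [-0.07276121 -0.15023314 -1.62546555] 0.022000650438200972
(array([0.54880601, 0.25994846, 0.37627213]), np.float64(0.01918832649338805))
```

View pics/b13.png

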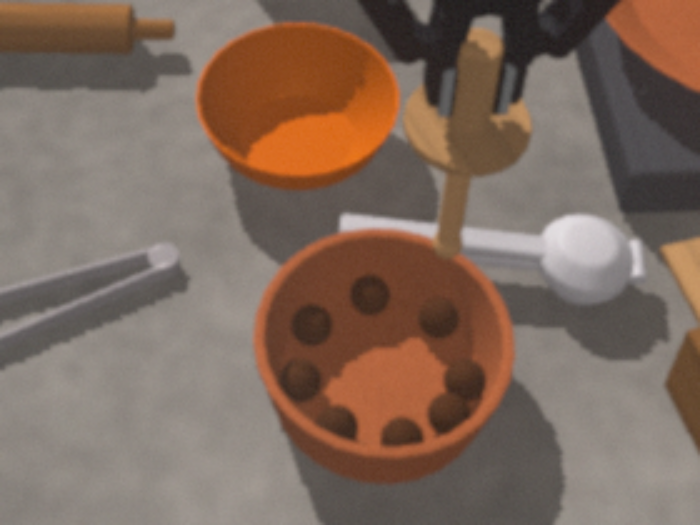

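View pics/b14.png

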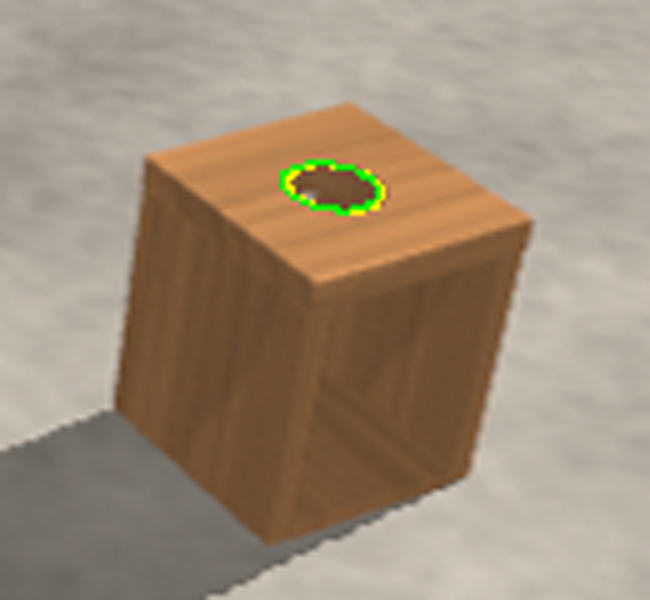

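View pics/sc13.png

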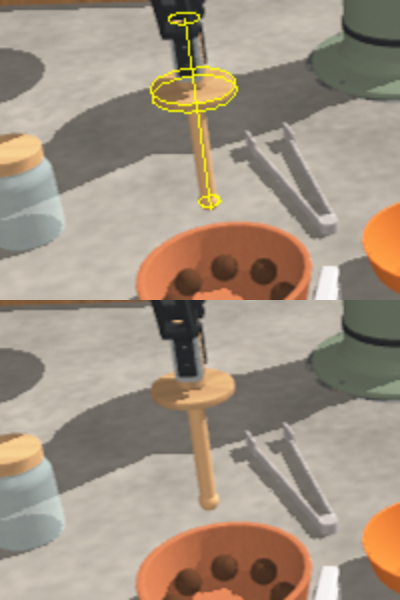

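View pics/si13.png

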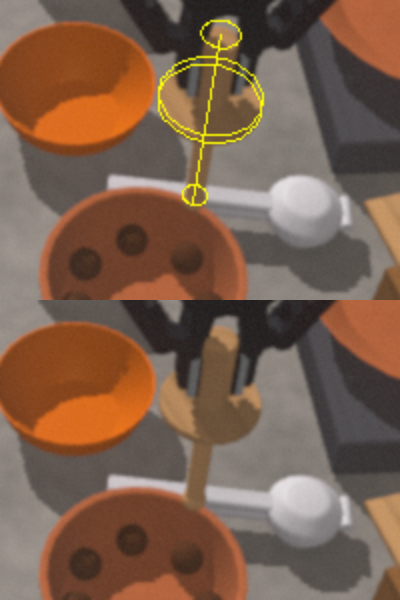

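All eight nuts are in the bowl, seen in the crop at (370,294), (438,316), (465,379), (449,412), (402,434), (337,420), (300,378) and (312,324). The stick is still straight. I'll return to the hole at about (0.5495, 0.2585), with the hole outline in the scene view agreeing.

```bash
python3 -m creep '[{"rx":0,"ry":0,"rz":0,"tx":8,"ty":-2,"tz":0,"hand":1},{"rx":0,"ry":0,"rz":0,"tx":26,"ty":-5,"tz":0,"hand":1},{"rx":0,"ry":0,"rz":0,"tx":54,"ty":-10,"tz":0,"hand":1},{"rx":0,"ry":0,"rz":0,"tx":90,"ty":-17,"tz":0,"hand":1},{"rx":0,"ry":0,"rz":0,"tx":128,"ty":-24,"tz":0,"hand":1},{"rx":0,"ry":0,"rz":0,"tx":166,"ty":-31,"tz":0,"hand":1},{"rx":0,"ry":0,"rz":0,"tx":204,"ty":-38,"tz":0,"hand":1},{"rx":0,"ry":0,"rz":0,"tx":242,"ty":-45,"tz":0,"hand":1}]' && python3 -m creep '[{"rx":0,"ry":0,"rz":0,"tx":38,"ty":-7,"tz":0,"hand":1},{"rx":0,"ry":0,"rz":0,"tx":76,"ty":-15,"tz":0,"hand":1},{"rx":0,"ry":0,"rz":0,"tx":114,"ty":-22,"tz":0,"hand":1},{"rx":0,"ry":0,"rz":0,"tx":150,"ty":-29,"tz":0,"hand":1},{"rx":0,"ry":0,"rz":0,"tx":182,"ty":-35,"tz":0,"hand":1},{"rx":0,"ry":0,"rz":0,"tx":208,"ty":-40,"tz":0,"hand":1},{"rx":0,"ry":0,"rz":0,"tx":225,"ty":-43,"tz":0,"hand":1},{"rx":0,"ry":0,"rz":0,"tx":231,"ty":-44,"tz":0,"hand":1}]'; python3 -m creep '[{"rx":0,"ry":0,"rz":0,"tx":0,"ty":0,"tz":0,"hand":1},{"rx":0,"ry":0,"rz":0,"tx":0,"ty":0,"tz":0,"hand":1},{"rx":0,"ry":0,"rz":0,"tx":0,"ty":0,"tz":0,"hand":1},{"rx":0,"ry":0,"rz":0,"tx":0,"ty":0,"tz":0,"hand":1}]'
python3 m5.py 15
```

```text
clock: 17.2
position: [0.5923, 0.03, 0.2855]
tool_rot: [3.141, -0.0, 1.572]
force: [0.9, 0.3, -0.9]
grip_width: 0.0221
clock: 18.0
position: [0.5483, 0.2603, 0.2853]
tool_rot: [-3.141, -0.001, 1.573]
force: [0.4, -0.2, -0.7]
grip_width: 0.0225
clock: 18.4
position: [0.5499, 0.257, 0.2853]
tool_rot: [3.141, 0.0, 1.569]
force: [0.2, 0.5, -1.3]
grip_width: 0.022
18.4 [0.54985603 0.25697421 0.28534483] [3.14145375e+00 2.39794759e-04 1.56933390e+00] [ 0.20277079  0.49678948 -1.29405531] 0.02199236091952867
```

View pics/si15.png

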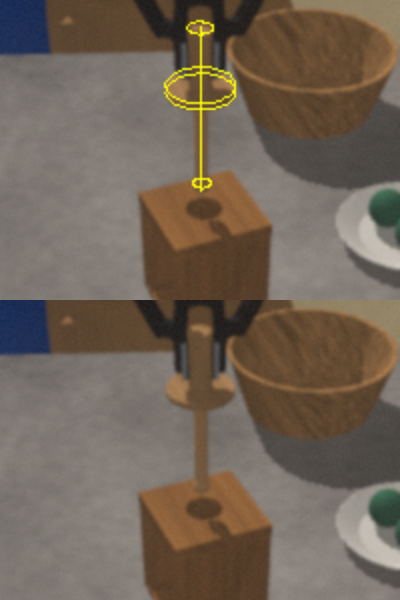

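View pics/sc15.png

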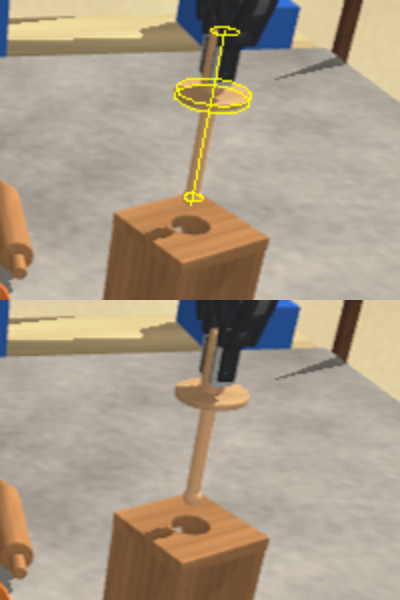

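This is the same picture as just after the lift, so the stick is over the hole. Lowering 132 mm.

```bash
python3 -m creep '[{"rx":0,"ry":0,"rz":0,"tx":0,"ty":0,"tz":4,"hand":1},{"rx":0,"ry":0,"rz":0,"tx":0,"ty":0,"tz":14,"hand":1},{"rx":0,"ry":0,"rz":0,"tx":0,"ty":0,"tz":30,"hand":1},{"rx":0,"ry":0,"rz":0,"tx":0,"ty":0,"tz":52,"hand":1},{"rx":0,"ry":0,"rz":0,"tx":0,"ty":0,"tz":78,"hand":1},{"rx":0,"ry":0,"rz":0,"tx":0,"ty":0,"tz":104,"hand":1},{"rx":0,"ry":0,"rz":0,"tx":0,"ty":0,"tz":124,"hand":1},{"rx":0,"ry":0,"rz":0,"tx":0,"ty":0,"tz":132,"hand":1}]' && python3 -m creep '[{"rx":0,"ry":0,"rz":0,"tx":0,"ty":0,"tz":0,"hand":1},{"rx":0,"ry":0,"rz":0,"tx":0,"ty":0,"tz":1,"hand":1},{"rx":0,"ry":0,"rz":0,"tx":0,"ty":0,"tz":2,"hand":1},{"rx":0,"ry":0,"rz":0,"tx":0,"ty":0,"tz":3,"hand":1},{"rx":0,"ry":0,"rz":0,"tx":0,"ty":0,"tz":4,"hand":1},{"rx":0,"ry":0,"rz":0,"tx":0,"ty":0,"tz":4,"hand":1},{"rx":0,"ry":0,"rz":0,"tx":0,"ty":0,"tz":4,"hand":1}]'
```

```text
clock: 19.3
position: [0.5484, 0.2574, 0.1507]
tool_rot: [-3.139, 0.002, 1.571]
force: [0.1, -0.7, -1.5]
grip_width: 0.0219
clock: 20.0
position: [0.5495, 0.258, 0.1494]
tool_rot: [3.141, -0.0, 1.571]
force: [-0.0, -0.7, -0.5]
grip_width: 0.0219
```

```bash
python3 -m creep '[{"rx":0,"ry":0,"rz":0,"tx":0,"ty":0,"tz":0.5,"hand":1},{"rx":0,"ry":0,"rz":0,"tx":0,"ty":0,"tz":1,"hand":1},{"rx":0,"ry":0,"rz":0,"tx":0,"ty":0,"tz":1.5,"hand":1},{"rx":0,"ry":0,"rz":0,"tx":0,"ty":0,"tz":1.5,"hand":1},{"rx":0,"ry":0,"rz":0,"tx":0,"ty":0,"tz":1.5,"hand":1}]'; python3 m5.py 16
```

```text
clock: 20.5
position: [0.5495, 0.258, 0.1479]
tool_rot: [3.142, -0.0, 1.571]
force: [-1.0, 0.1, 1.8]
grip_width: 0.0219
20.5 [0.54950947 0.25796689 0.14786347] [ 3.14157829e+00 -9.33099712e-06  1.57068397e+00] [-1.03889084  0.1115252   1.75694384] 0.0219334052348762
```

View pics/sc16.png

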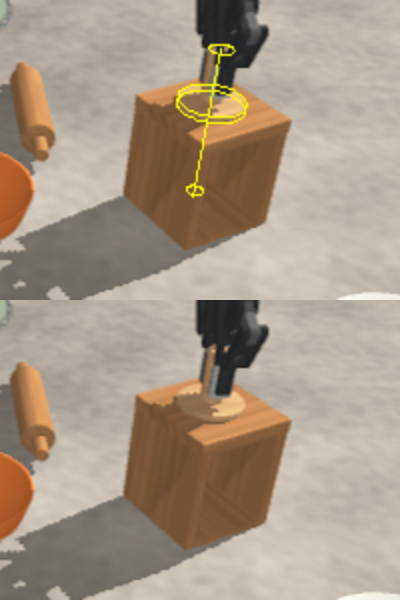

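View pics/si16.png

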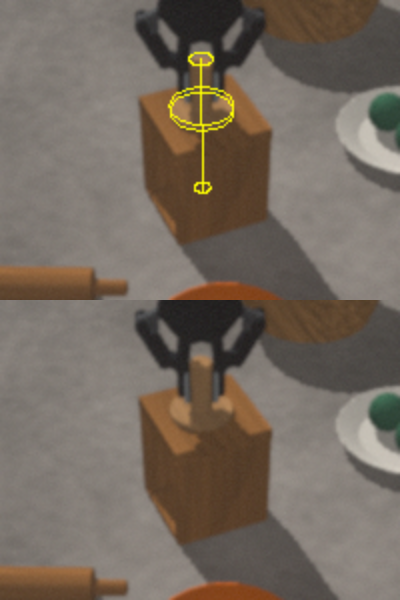

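The collar is down on the plate: the Z force went from -1 N to +2 N and the height is the same as at the grasp. Opening the gripper.

```bash
python3 -m creep '[{"rx":0,"ry":0,"rz":0,"tx":0,"ty":0,"tz":0,"hand":0.3},{"rx":0,"ry":0,"rz":0,"tx":0,"ty":0,"tz":0,"hand":0},{"rx":0,"ry":0,"rz":0,"tx":0,"ty":0,"tz":0,"hand":-0.5},{"rx":0,"ry":0,"rz":0,"tx":0,"ty":0,"tz":0,"hand":-1},{"rx":0,"ry":0,"rz":0,"tx":0,"ty":0,"tz":0,"hand":-1},{"rx":0,"ry":0,"rz":0,"tx":0,"ty":0,"tz":0,"hand":-1},{"rx":0,"ry":0,"rz":0,"tx":0,"ty":0,"tz":0,"hand":-1},{"rx":0,"ry":0,"rz":0,"tx":0,"ty":0,"tz":0,"hand":-1}]' && python3 -m creep '[{"rx":0,"ry":0,"rz":0,"tx":0,"ty":0,"tz":-4,"hand":-1},{"rx":0,"ry":0,"rz":0,"tx":0,"ty":0,"tz":-14,"hand":-1},{"rx":0,"ry":0,"rz":0,"tx":0,"ty":0,"tz":-32,"hand":-1},{"rx":0,"ry":0,"rz":0,"tx":0,"ty":0,"tz":-55,"hand":-1},{"rx":0,"ry":0,"rz":0,"tx":0,"ty":0,"tz":-80,"hand":-1},{"rx":0,"ry":0,"rz":0,"tx":0,"ty":0,"tz":-100,"hand":-1},{"rx":0,"ry":0,"rz":0,"tx":0,"ty":0,"tz":-108,"hand":-1},{"rx":0,"ry":0,"rz":0,"tx":0,"ty":0,"tz":-110,"hand":-1}]' && python3 -m creep '[{"rx":0,"ry":0,"rz":0,"tx":-20,"ty":0,"tz":0,"hand":-1},{"rx":0,"ry":0,"rz":0,"tx":-50,"ty":0,"tz":0,"hand":-1},{"rx":0,"ry":0,"rz":0,"tx":-80,"ty":0,"tz":0,"hand":-1},{"rx":0,"ry":0,"rz":0,"tx":-110,"ty":0,"tz":0,"hand":-1},{"rx":0,"ry":0,"rz":0,"tx":-140,"ty":0,"tz":0,"hand":-1},{"rx":0,"ry":0,"rz":0,"tx":-150,"ty":0,"tz":0,"hand":-1},{"rx":0,"ry":0,"rz":0,"tx":-150,"ty":0,"tz":0,"hand":-1},{"rx":0,"ry":0,"rz":0,"tx":-150,"ty":0,"tz":0,"hand":-1}]'
python3 - <<'E'
from workcell import bot, viewer
from h import *
fm=[]
for n in("scene","side"):
    f=viewer.grab_frame(n);L=viewer.outline_of("stick_handle",f)
    cv2.imwrite(f"pics/{n}17.png",f["pixels"])
    if L: print(n,L[0]["score"],L[0]["bbox"]);fm=[(f,L[0]["mask"].astype(float),None)];print(fit(stick,[.55,.258,.13],fm,np.array([.005]*3)))
E
```

```text
clock: 21.4
position: [0.5495, 0.258, 0.1478]
tool_rot: [-3.142, 0.0, 1.571]
force: [0.1, 0.1, 0.3]
grip_width: 0.0855
clock: 22.2
position: [0.5497, 0.2581, 0.2589]
tool_rot: [3.14, -0.001, 1.571]
force: [0.2, -0.4, -0.5]
grip_width: 0.0856
clock: 23.0
position: [0.5493, 0.109, 0.2574]
tool_rot: [-3.141, -0.0, 1.571]
force: [-0.1, 0.8, 0.7]
grip_width: 0.0856
scene 0.76 [442.7, 154.4, 475.0, 195.2]
(array([0.54980197, 0.25704593, 0.13270531]), np.float64(0.07776740325759933))
side 0.88 [294.3, 73.3, 322.4, 111.9]
(array([0.54946143, 0.31641391, 0.08794567]), np.float64(0.06493415276558384))
```

View pics/scene17.png

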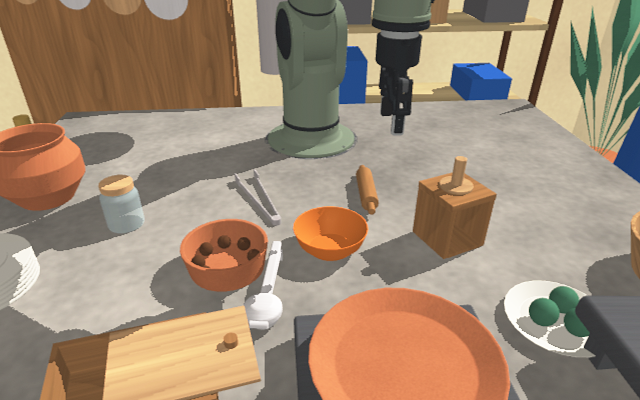

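View pics/side17.png

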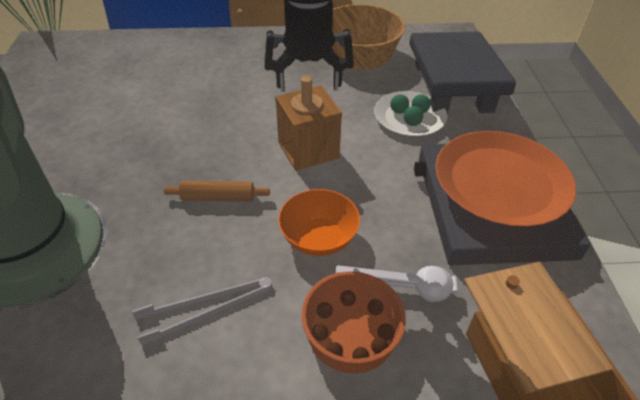

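Both views show the stick upright in the stand with its collar on the plate, at (457,180) in scene and (307,97) in side. All eight nuts are in the bowl and moved from where they were. Handing in.

```bash
python3 -c "
from workcell import bot
print(bot.job_done())"
```

```text
the job is handed in; nothing more can be done
None
```

I took the stick from its stand and dipped it into the bowl's bare middle, with the ball about 5 mm above the floor. From there I moved it to the far side and stirred one full counter-clockwise turn at 34 mm radius, back to the far side. Then I lifted it out, hung it back in the hole and let go. I handed in at about 23 s of the 61 s limit; `bot.job_done()` gives no verdict.

**What the last checks showed:**
- **Nuts:** I counted eight in the bowl from the side camera after the stir. By eye, each ended about 10 mm or so from where it started, mostly out towards the wall.
- **Stick:** the last scene and side pictures show it upright in the stand with the collar on the plate. The scene-camera fit puts it at (0.550, 0.257) with the collar at z≈0.133, within 3 mm of the 0.130 plate top.
- **Forces:** the highest wrist force I read was about 7 N, at the near side of the stir. It is read only at the end of each move, so a brief higher value could have gone unseen.
- **Gripper:** it is open and well clear of everything.

**What failed or disagreed:**
- My first move was refused for missing keys and the arm did not move.
- The final side-camera fit, with height left free, gave a wrong position (y≈0.316, z≈0.088). One view barely separates height from depth, so I went by the side picture itself, which looks right.

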